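Crack the release valve and let the bench lift down

ROBOT

A 6-joint arm with a two-finger parallel gripper is mounted at the origin on a cart in front of the work surface, level with it; the furniture and walls round the work are solid. World frame = base frame: x ahead of the robot, y to its left, z up, the work surface at z = 0. Lengths are in m, angles in rad, forces in N, time in s.
With the tool pointing down it reaches from about 0.275 to 0.75 m from the base axis. Payload 10.2 kg.
Tool frame: the origin (TCP) lies at the very end of the fingers, on their centre line; the grasp point (between the pads) lies 19 mm behind it (env.grip_depth is the distance from the TCP to the grasp point, in m); z points along the fingers, y is the direction in which the jaws open and shut (so a half turn about z gives the same grasp; the last joint's range is limited). The gripper opens to 88 mm and grips with 3 to 60 N. Pads are 18 mm wide; open, the fingers measure 123 mm over their backs; the gripper's body (75 mm by 187 mm) begins 45 mm behind the grasp point.
Start: joints at [0.906, 0.313, 1.498, -0, 1.331, -0.223], TCP at [0.224, 0.475, 0.239] pointing down, gripper open.
Joint ranges: [-2.94, 2.94], [-0.97, 2.17], [0.19, 2.56], [-1.23, 4.37], [0.02, 3.11], [-2.88, 2.88]. Speed limits (rad/s): [2.39, 2.39, 3.01, 3.14, 3.14, 3.14].

INTERFACE

Orientations are given as a unit quaternion [w, x, y, z].
In Python, from bench import env gives the robot as it stands. Calls block until the motion is done:
- env.move_pose(position, orientation): joint-space move of the TCP to a pose.
- env.move_linear(position, ori=None, vel=0.15): straight line of the TCP; ori=None keeps the orientation; vel is the mean speed in m/s.
- env.move_joints(angles): joint-space move.
- env.gripper_to(opening): finger opening in m; the grip force is fixed at half the most; returns when the fingers have stopped.
- env.pause(seconds).
- env.ik(position, orientation): joint angles nearest the present ones, or None.
- env.observe(): the state.
- env.get_image(name): name is "side" or "top"; returns a dict with "frame" (420x560x3 uint8, red, green, blue), "intrinsics" (3x3 intrinsics, pixels), "k1" (the pictures are not rectified: a ray, as slopes to the right and down, at radius r is drawn at 1 + k1 r^2 times it, then the intrinsics apply), "origin" and "attitude" of the camera in the world. Camera axes: x right, y down, z forward; pixel columns grow to the right and rows downward; lengths in m; the calibration is good to about 2 mm. A picture is of the moment at which its call begins. There is no depth.
A pose or a line that the arm cannot do raises env.Unreachable and nothing moves.
- env.close_job(): hands the job in, once; it reports no verdict.
The state is a dict: "clock": time; "qpos": joint angles; "joint_vel": joint speeds; "tau": joint torques, N m; "tcp_pos": TCP position; "tcp_rot": TCP orientation; "wrist_force": force on the tool from outside, world axes, zero at the start; "moment": the same for the moment, N m; "width": finger opening in m.
Only numpy, scipy, OpenCV 4.12 (cv2) and the standard library are available. Lean on these libraries where they do the work, as an engineer would, in place of code of your own. Each camera call takes 0.05 s, during which the arm holds its last target.

TASK

Two identical small hydraulic bench lifts stand raised on the worktop, one with a short, plain, pale steel can on its platform and one with a tall glass screw-cap bottle. Crack open the release valve of the lift with the steel can: turn its T-handle anticlockwise only a fraction of a turn, about 35 degrees, so that the platform sinks slowly all the way down with the can still standing on it. Leave the lift with the bottle up.

Things in the scene. Friction and masses are not known exactly. Their poses are not given: they have to be found in the camera images.
- can_lift: hydraulic lift under the steel can: grey block 236 x 116 x 45 mm, origin under its middle, x along its length. Ram at x +55 mm with a square platform 104 mm wide, top 135 mm above the worktop raised, 90 mm down; release valve at x -75 mm (boss 34 mm wide, to 58 mm). A same lift with a glass bottle (70 mm wide, 140 mm high) stands beside it, left or right
- valve_handle (a point): T-handle of this lift's release valve: dark upright flat bar 48 mm long, 11 mm thick, from 86 to 112 mm above the worktop, on a 12 mm vertical spindle (20 mm collar just below the bar). It turns about the spindle with light friction and stays where left. Point: middle of the bar, on the spindle axis, 99 mm up; x along the bar (turning with it), y through its thickness, z up
- release_valve (a joint): its angle, rad: 0 closed (bar 0.4 rad clockwise of the lift's x), grows anticlockwise seen from above, stop at 2.0; starts between 0 and 0.12. Up to 0.30 the ram holds; from 0.30 to 1.2 it sinks slowly and by itself, also with the handle let go (10 to 20 mm/s, 3 to 5 s in all); beyond about 1.2 it drops fast. About 0.6 is right
- ram (a joint): how far the platform with the steel can has sunk, in m: 0 raised, 0.045 fully down on its stop
- steel_can: plain pale, smooth stainless steel can with slip lid, 68 mm in diameter, 66 mm high, loose on the platform; origin at the centre of its underside, z up
- spare_ram (a joint): how far the platform of the other lift (with the bottle) has sunk, in m: 0 raised; it must stay up
There are look-alikes about, which are no part of the job. What is shaped like the steel_can but blue, pink or red is not meant.

How it is judged:
At the end, for the whole second after the job is handed in: The platform with the steel can is fully down (within 3 mm), its valve is open by less than 1.2 rad, the can stands at rest on the platform within 0.15 rad of upright, and the other lift is still up (within 4 mm) (value of joint ram above 0.042 m and value of joint release_valve below 1.2 rad and height (world z) of steel_can between 0.082 and 0.098 m and angle between steel_can's own z axis and vertical below 0.15 rad and linear speed of steel_can below 0.01 m/s and value of joint spare_ram below 0.004 m); the robot touches nothing.
It fails at once if the platform with the can drops fast (over 60 mm/s) (velocity of joint ram above 0.06 m/s).
It fails at once if the release valve is opened by more than 1.25 rad (value of joint release_valve above 1.25 rad).
It fails at once if the other lift, with the bottle, sinks by more than 4 mm (value of joint spare_ram above 0.004 m).
It also fails if it takes over 35 s, if anything falls off the work surface, if the arm or the gripper's body presses on something with over 40 N, if the wrist force passes 120 N, or if a joint passes its speed limit or range.

## Working session

There is one attempt and no reset: what is moved stays moved. The work goes in short steps, each a Python script; the robot and the scene stay as the last script left them, time stands still between calls to the robot, and variables do not carry over. Pictures are saved under pics/ and viewed, and the job is handed in when it is done.

```bash
mkdir -p pics; ls
python3 - <<'E'
from bench import env
import cv2,pickle
d={}
for n in("side","top"):
    r=env.get_image(n); d[n]=r
    cv2.imwrite(f"pics/{n}0.png",r["frame"][:,:,::-1])
    print(n,{k:v for k,v in r.items() if k!="frame"})
pickle.dump(d,open("im0.pkl","wb"))
o=env.observe();print(o)
E
```

```text
pics
side {'intrinsics': array([[493.36605184,   0.        , 288.40374221],
       [  0.        , 493.36605184, 210.06590656],
       [  0.        ,   0.        ,   1.        ]]), 'k1': -0.16821611708084344, 'origin': array([ 0.14103314, -0.60978077,  0.80344535]), 'attitude': array([-0.40536985,  0.88702111, -0.1968073 ,  0.10067633])}
top {'intrinsics': array([[480.13208805,   0.        , 283.43634491],
       [  0.        , 480.13208805, 211.4415769 ],
       [  0.        ,   0.        ,   1.        ]]), 'k1': -0.13836154758936514, 'origin': array([0.44559988, 0.09148784, 1.32424421]), 'attitude': array([ 0.02650421, -0.70128335,  0.71222242, -0.01544023])}
{'clock': 0.1, 'qpos': array([ 9.05588990e-01,  3.13348187e-01,  1.49834848e+00, -1.51693339e-05,
        1.33097211e+00, -2.23436789e-01]), 'joint_vel': array([ 0.0012044 , -0.00260532, -0.00082879,  0.00050541,  0.00065087,
        0.00130413]), 'tau': array([ 4.64239303e-03, -4.02807713e+01, -2.52643847e+01,  6.96640997e-02,
        3.42043396e-02, -6.46863623e-05]), 'tcp_pos': array([0.22435624, 0.47441148, 0.23824651]), 'tcp_rot': array([-2.24632415e-04,  2.19091680e-01,  9.75704128e-01, -4.88983975e-04]), 'wrist_force': array([-0.50215713, -0.23807762,  0.18021905]), 'moment': array([-0.00972512,  0.02053187, -0.03279699]), 'width': 0.0877790855596717}
```

View pics/side0.png

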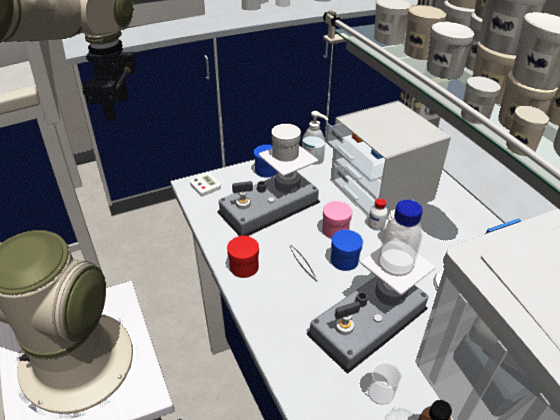

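View pics/top0.png

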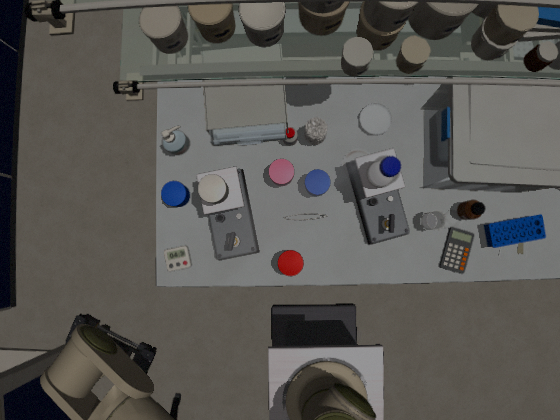

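The steel can's lift is the left one: can at about (212,188) top and (286,142) side, valve handle near (231,241) top and (242,186) side. The bottle's lift is the right one, near (380,200) top. I'll zoom in on the can's lift.

```bash
cat > h.py <<'E'
import numpy as np,cv2
from scipy.spatial.transform import Rotation as R
def cam(r):
    q=np.array(r["attitude"]);return np.array(r["origin"]),R.from_quat(q,scalar_first=True).as_matrix()
def ray(r,uv):
    o,M=cam(r);K=r["intrinsics"];p=np.array([(uv[0]-K[0,2])/K[0,0],(uv[1]-K[1,2])/K[1,1]])
    n=p.copy()
    for _ in range(30): n=p/(1+r["k1"]*(n@n))
    d=M@np.array([n[0],n[1],1]);return o,d/np.linalg.norm(d)
def onz(r,uv,z):
    o,d=ray(r,uv);return o+d*(z-o[2])/d[2]
def proj(r,P):
    o,M=cam(r);c=M.T@(np.array(P)-o);n=c[:2]/c[2];n=n*(1+r["k1"]*(n@n));K=r["intrinsics"]
    return np.array([K[0,0]*n[0]+K[0,2],K[1,1]*n[1]+K[1,2]])
def tri(a,ua,b,ub):
    o1,d1=ray(a,ua);o2,d2=ray(b,ub)
    s=np.linalg.lstsq(np.c_[d1,-d2],o2-o1,rcond=None)[0]
    p,q=o1+s[0]*d1,o2+s[1]*d2;return (p+q)/2,np.linalg.norm(p-q)
E
python3 - <<'E'
import pickle,cv2
d=pickle.load(open("im0.pkl","rb"))
t=d["top"]["frame"][155:275,155:275,::-1];s=d["side"]["frame"][115:245,200:340,::-1]
cv2.imwrite("pics/tz.png",cv2.resize(t,(600,600),interpolation=cv2.INTER_CUBIC))
cv2.imwrite("pics/sz.png",cv2.resize(s,(630,585),interpolation=cv2.INTER_CUBIC))
E
```

```text
(no output)
```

View pics/tz.png

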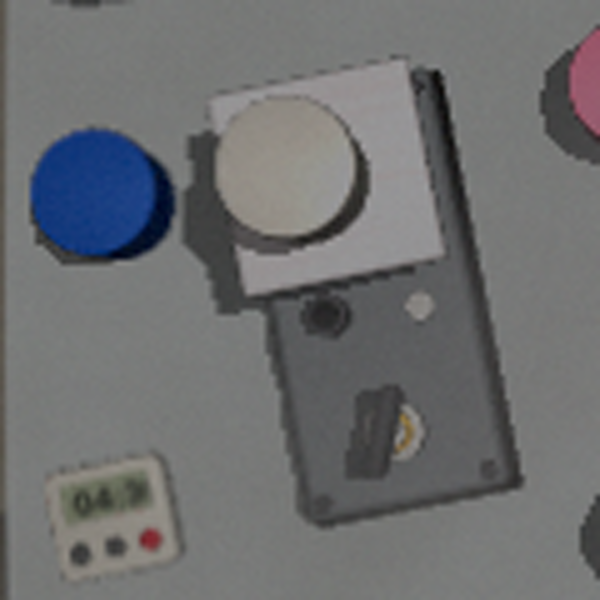

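View pics/sz.png

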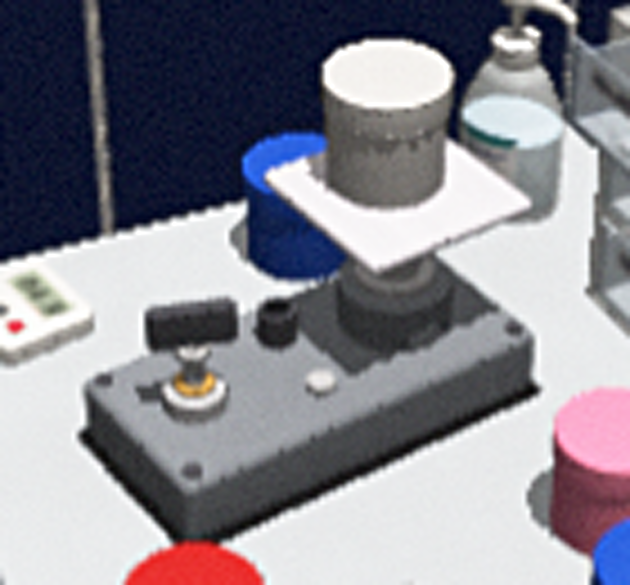

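Run:
```python
import pickle,cv2,numpy as np
from h import *
d=pickle.load(open("im0.pkl","rb"));T,S=d["top"],d["side"]
def dark(r,x0,x1,y0,y1,th):
    g=cv2.cvtColor(r["frame"],cv2.COLOR_RGB2GRAY)[y0:y1,x0:x1]
    g=cv2.resize(g,None,fx=8,fy=8,interpolation=cv2.INTER_CUBIC)
    cs,_=cv2.findContours((g<th).astype(np.uint8),cv2.RETR_EXTERNAL,cv2.CHAIN_APPROX_NONE)
    out=[]
    for c in sorted(cs,key=cv2.contourArea)[::-1][:3]:
        b=cv2.boxPoints(cv2.minAreaRect(c));M=cv2.moments(c)
        f=lambda p:(np.array(p)+.5)/8-.5+[x0,y0]
        out.append((cv2.contourArea(c)/64,f((M["m10"]/M["m00"],M["m01"]/M["m00"])),f(b)))
    return out
g=cv2.cvtColor(T["frame"],cv2.COLOR_RGB2GRAY);print(g[230:254,220:244:1][::3])
for th in(65,72,78):
  for a in dark(T,221,242,229,254,th)[:1]:
    print(th,a[0],a[1].round(2),a[2].round(1).tolist()); print([onz(T,p,.105)[:2].round(4).tolist() for p in [a[1],*a[2]]])
for th in(45,60,70):
  for a in dark(S,229,255,175,195,th)[:1]: print("S",th,a[0],a[1].round(2),a[2].round(1).tolist())
  t=dark(T,221,242,229,254,72)[0]
  print(tri(T,t[1],S,a[1]))
# block corners in top at z=.045 (crop px/5+155)
C={k:onz(T,np.array(p)/5-.1*4+155,.045) for k,p in dict(bl=(312,520),br=(520,485),tr=(436,70)).items()}
print({k:v.round(4).tolist() for k,v in C.items()})
e=C["tr"]-C["br"];print("len",np.linalg.norm(e),"w",np.linalg.norm(C["br"]-C["bl"]),"yaw",np.degrees(np.arctan2(e[1],e[0])))
e2=C["bl"]-C["br"];print("yaw2",np.degrees(np.arctan2(-e2[0],e2[1])))
o=(C["tr"]+C["bl"])/2;u=e[:2]/np.linalg.norm(e[:2]);print("origin",o,"valve",o[:2]-.075*u)
# collar/boss circle centre check at z .058
print("boss",onz(T,np.array((405,430))/5-.4+155,.058))
```

```text
[[ 91  91  92  92  90  92  91  93  92  90  93  92  95  94  94  95  95  95
   94  95  95  93  93  93]
 [ 94  93  92  91  90  92  90  69  64  67  61  63  68  70  59  69  93  93
   95  95  94  94  97  94]
 [ 92  92  90  94  94  89  70  67  68  65  61  68  72  66  56 107 130 103
   86  96  93  94  95  94]
 [ 90  93  92  94  94  95  70  67  84  63  63  71  68  58  69 118 118 132
  136  91  93  94  95  93]
 [ 92  96  92  93  92  68  68  68  73  65  68  69  63  55 129 126 104 112
  134 107  83  95  94  95]
 [ 94  93  91  92  67  64  64  65  60  64  70  65  54  71  91 129 127 126
   84  93  92  95  93  95]
 [ 93  93  94  94  70  63  64  63  63  66  68  60  60  91  93  92  93  94
   94  95  97  97  95  97]
 [ 93  93  92  94  92  92  95  93  93  92  94  92  97  93  94  93  94  94
   96  97  97  93  97  96]]
65 24.828125 [232.64 240.78] [[230.1, 249.7], [231.5, 231.7], [235.3, 232.0], [233.9, 250.0]]
[[0.4455, 0.2404], [0.423, 0.2471], [0.4685, 0.2431], [0.4676, 0.2335], [0.4221, 0.2375]]
72 148.5390625 [229.39 241.08] [[223.0, 249.8], [226.5, 230.3], [235.9, 232.0], [232.4, 251.5]]
[[0.4448, 0.2487], [0.4229, 0.2654], [0.4723, 0.2559], [0.4676, 0.2318], [0.4183, 0.2414]]Traceback (most recent call last):
  File "<stdin>", line 16, in <module>
  File "<stdin>", line 12, in dark
ZeroDivisionError: float division by zero
```

Run:
```python
import pickle,cv2,numpy as np
d=pickle.load(open("im0.pkl","rb"))
t=d["top"]["frame"][226:256,216:246,::-1].astype(float);s=d["side"]["frame"][172:212,222:262,::-1]
t=np.clip((t-45)*3.5,0,255).astype(np.uint8)
a=cv2.resize(t,(390,390),interpolation=cv2.INTER_NEAREST)
b=cv2.resize(np.clip(s*1.3,0,255).astype(np.uint8),(400,400),interpolation=cv2.INTER_NEAREST)
cv2.imwrite("pics/z2.png",np.hstack([np.pad(a,((0,10),(0,0),(0,0))),b]))
g=cv2.cvtColor(d["side"]["frame"],cv2.COLOR_RGB2GRAY);print(g[178:198,230:256])
```

```text
[[236 235 233 234 235 235 236 236 234 234 237 234 234 234 234 232 236 235
  237 234 235 236 237 234 236 235]
 [235 235 233 234 234 235 236 236 233 236 236 235 237 239 235 238 237 237
  237 239 239 238 237 237 234 233]
 [233 231 235 235 236 237 235 237 237 238 237 239 240 241 241 242 231 235
  225 224 215 233 239 238 235 237]
 [235 236 236 238 239 240 239 240 235 236 226 226 219 223 213 213 172 173
  143 143 125 180 221 240 238 237]
 [235 238 240 222 215 220 215 215 175 170 146 145 126 122 100 100  96  99
   94  92  86  92 152 245 240 239]
 [235 240 214 158 128 122 104 101  95  98  92  96  94  94  88  84  70  81
   82  87  69  60 131 250 244 227]
 [237 243 136  86  87  94  83  85  80  84  83  80  81  79  72  69  44  59
   59  54  56  51 111 234 223 178]
 [238 249  94  61  80  75  78  68  52  60  60  36  52  53  45  45  39  41
   42  46  44  44  84 185 168 166]
 [237 252  80  28  51  50  47  41  39  41  47  42  45  51  46  39  47  47
   48  44  44  39  64 181 167 168]
 [240 250  87  24  45  42  39  42  48  38  41  40  42  45  44  38  46  44
   47  43  43  36  62 175 171 166]
 [237 251 
[... 380 characters left out ...]
92 120 116
  113 119 117 134 168 173 167 171]
 [238 241 202  94  44  60  66  65  63  99 169 157 162 135 175 187 154 171
  169 166 164 164 166 168 168 162]
 [237 230 229 159 116 131 128 133 111 122 217 211 195 200 228 193 116 164
  164 164 167 168 164 166 166 164]
 [213 176 181 167 167 170 172 167 140  96 137 174 175 181 171 123 136 166
  162 166 161 166 165 164 162 165]
 [158 162 170 170 171 167 171 169 166 138 103  91  84 101  94 117 168 170
  165 164 161 162 164 165 162 159]
 [166 166 167 166 168 167 165 167 173 167 112  69  69  72  70 109 157 160
  168 161 158 165 161 161 162 164]
 [166 167 169 166 168 165 167 167 157 147  98  72  76  72  66  91 127 136
  153 164 163 164 163 167 163 164]]
```

View pics/z2.png

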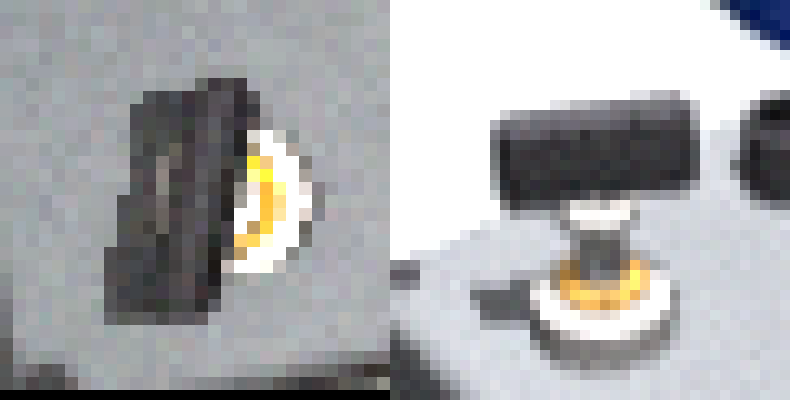

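Run:
```python
import pickle,cv2,numpy as np
from h import *
d=pickle.load(open("im0.pkl","rb"));T,S=d["top"],d["side"]
P,e=tri(T,(230.35,240.8),S,(241.9,183.4));print("bar top mid",P,e)
A,e=tri(T,(216+225/13-.5,226+80/13-.5),S,(251.3,182.3));print("far end top",A,e)
B,e=tri(T,(216+187/13-.5,226+322/13-.5),S,(232.3,184.8));print("near end top",B,e)
print("len",np.linalg.norm(A-B),"yaw",np.degrees(np.arctan2(*(A-B)[[1,0]])))
for n,uv,z in(("T",(216+237/13-.5,226+201/13-.5),.058),("S",(242.5,201.3),.058),("S collar",(242.5,192.8),.082)): print(n,onz({"T":T,"S":S}[n[0]],uv,z))
f=lambda x,y:np.array((x,y))/5-.4+155
C={k:onz(T,f(*p),.045) for k,p in dict(bl=(312,522),br=(520,485),tr=(436,70)).items()}
print({k:v.round(4).tolist() for k,v in C.items()})
e=C["tr"]-C["br"];e2=C["bl"]-C["br"];print("len",np.linalg.norm(e),"w",np.linalg.norm(e2),"yaw",np.degrees(np.arctan2(e[1],e[0])),np.degrees(np.arctan2(-e2[0],e2[1])))
o=(C["tr"]+C["bl"])/2;u=e[:2]/np.linalg.norm(e[:2]);print("origin",o,"valve",o[:2]-.075*u)
# platform corners z .135
Q=[onz(T,f(*p),.135) for p in((208,97),(408,57),(445,258),(246,297))]
print("plat",np.mean(Q,0),[np.linalg.norm(Q[i]-Q[i-1]).round(4) for i in range(4)],"yaw",np.degrees(np.arctan2(*(Q[1]-Q[2])[[1,0]])))
q,e=tri(T,f(445,258),S,(200+380/4.5-.4,115+268/4.5-.4));print("plat corner",q,e)
```

```text
bar top mid [0.44536432 0.24599375 0.10752643] 0.000256732201949349
far end top [0.46748821 0.23983043 0.1080729 ] 0.0024279542298819515
near end top [0.42179086 0.2469367  0.11027716] 0.0005431304141668339
len 0.046299087094183795 yaw -8.839116217279262
T [0.44493423 0.24325827 0.058     ]
S [0.44283469 0.24161554 0.058     ]
S collar [0.44453046 0.24325119 0.082     ]
{'bl': [0.3974, 0.2903, 0.045], 'br': [0.4157, 0.1787, 0.045], 'tr': [0.6391, 0.2213, 0.045]}
len 0.22742157410876496 w 0.11310330171070763 yaw 10.81697519224005 9.341398604271575
origin [0.51823235 0.25580595 0.045     ] valve [0.44456498 0.24173053]
plat [0.57267976 0.26770042 0.135     ] [np.float64(0.1028), np.float64(0.1029), np.float64(0.1028), np.float64(0.1016)] yaw 9.918185165929506
plat corner [0.53270852 0.20799978 0.13322027] 0.003395891120372781
```

```bash
cat >> h.py <<'E'
V=np.array([.4446,.2434])
def q(deg): 
    x=(R.from_euler("z",deg,degrees=True)*R.from_euler("x",180,degrees=True)).as_quat(scalar_first=True);return x
E
python3 - <<'E'
from bench import env
import pickle
from h import *
d=pickle.load(open("im0.pkl","rb"));T,S=d["top"],d["side"]
print("can top",onz(T,np.array((286,167))/5-.4+155,.201), tri(T,np.array((286,167))/5-.4+155,S,(200+388/4.5-.4,115+73/4.5-.4)))
for a in(-9,171,22,202):
    for z in(.09,.24): 
        k=env.ik([*V,z],q(a));print(a,z,None if k is None else k.round(2))
E
```

```text
can top [0.57067904 0.27712347 0.201     ] (array([0.57070507, 0.27728106, 0.20021466]), np.float64(0.00013476662191939478))
-9 0.09 [ 0.27  0.45  1.73 -0.    0.96  2.  ]
-9 0.24 [ 0.27  0.27  1.55 -0.    1.32  2.  ]
171 0.09 [ 0.27  0.45  1.73  0.    0.96 -1.14]
171 0.24 [ 0.27  0.27  1.55  0.    1.32 -1.14]
22 0.09 [ 0.27  0.45  1.73 -0.    0.96  1.46]
22 0.24 [ 0.27  0.27  1.55 -0.    1.32  1.46]
202 0.09 [ 0.27  0.45  1.73  0.    0.96 -1.69]
202 0.24 [ 0.27  0.27  1.55  0.    1.32 -1.69]
```

The measured can top is 0.200 m, bar top about 0.108–0.110 m and bar length 46 mm. All agree with the given sizes. Next I move above the bar and look before closing.

Run:
```python
from bench import env
from h import *
env.move_pose([*V,.20],q(171))
env.gripper_to(.045)
env.move_linear([*V,.125],vel=.1)
o=env.observe();print(o["clock"],o["tcp_pos"],o["width"],o["wrist_force"])
for n,(x,y) in dict(side=(200,115),top=(155,155)).items():
    r=env.get_image(n);cv2.imwrite(f"pics/{n}1.png",cv2.resize(r["frame"][y:y+130,x:x+140,::-1],(630,585),interpolation=cv2.INTER_CUBIC))
```

```text
3.0 [0.44493659 0.24352045 0.12555195] 0.04484178938171285 [-0.4821971   1.53787889 -0.36325179]
```

View pics/side1.png

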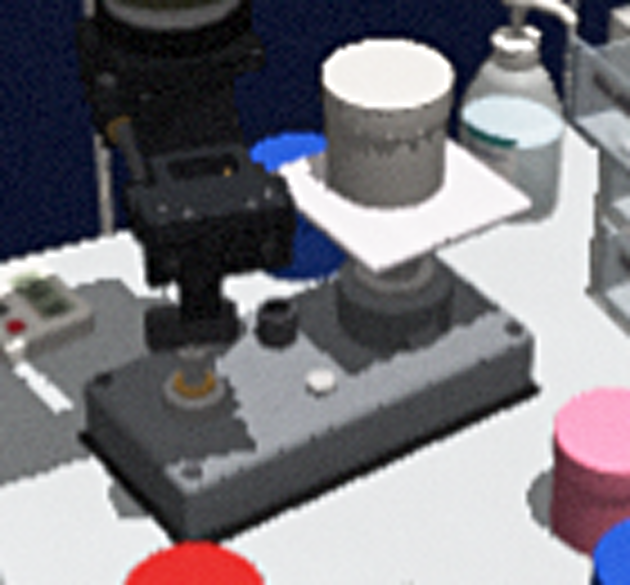

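View pics/top1.png

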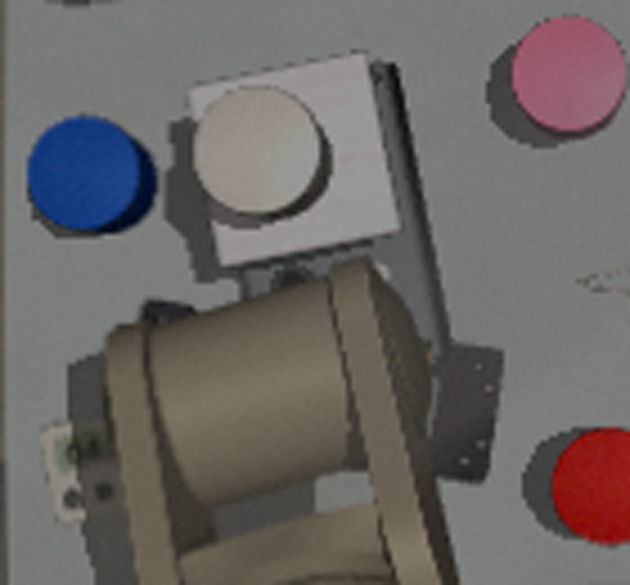

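The side view shows the near finger just above and in front of the bar, about (205,300) in the crop, with the bar at (192,325). The can still stands on its platform and the top view is blocked by the wrist. Next I descend and grip.

Run:
```python
from bench import env
from h import *
env.move_linear([*V,.110],vel=.05)
o=env.observe();print(o["clock"],o["tcp_pos"],o["wrist_force"])
env.move_linear([*V,.091],vel=.05)
o=env.observe();print(o["clock"],o["tcp_pos"],o["width"],o["wrist_force"],o["moment"])
if np.linalg.norm(o["wrist_force"])<6:
    env.gripper_to(.008)
    o=env.observe();print(o["clock"],o["tcp_pos"],o["width"],o["wrist_force"],o["moment"])
r=env.get_image("side");cv2.imwrite("pics/side2.png",cv2.resize(r["frame"][115:245,200:340,::-1],(630,585),interpolation=cv2.INTER_CUBIC))
```

```text
3.55 [0.44449522 0.24335952 0.10971533] [-0.88777605  0.09537595  0.18583362]
4.0833 [0.44459158 0.24339152 0.0908507 ] 0.04490965650476093 [-0.35843818  0.65293729  0.73687482] [ 0.0436948  -0.05815619 -0.0097333 ]
4.6917 [0.44465613 0.24338191 0.09109577] 0.010566559906457199 [-0.07749495 -0.3958959   0.06849884] [-0.02417407  0.02378074 -0.17143557]
```

View pics/side2.png

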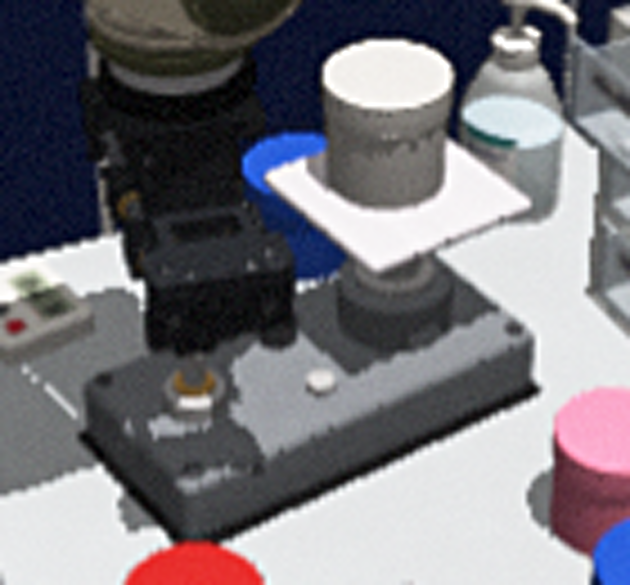

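The grip width is 10.6 mm, matching the 11 mm bar, and the side force is about 0.4 N, so the grasp is centred. Now I turn anticlockwise to a bar yaw of 21.5°, in steps.

Run:
```python
from bench import env
from h import *
for a in(180,188,195,201.5):
    env.move_pose([*V,.091],q(a))
    o=env.observe();print(a,o["clock"],o["tcp_pos"].round(4),o["width"],o["wrist_force"].round(2),o["moment"].round(3))
r=env.get_image("side");cv2.imwrite("pics/side3.png",cv2.resize(r["frame"][115:245,200:340,::-1],(630,585),interpolation=cv2.INTER_CUBIC))
```

```text
180 5.0167 [0.4446 0.2432 0.0911] 0.010923714954895794 [-0.11 -3.32  1.55] [-0.297  0.042 -0.098]
188 5.275 [0.4447 0.2431 0.091 ] 0.01050238605805002 [-0.82 -5.06  2.18] [-0.683  0.019  0.054]
195 5.525 [0.4447 0.243  0.091 ] 0.011053714296639348 [ 0.24 -5.94  2.78] [-0.82  -0.023  0.018]
201.5 5.775 [0.4448 0.2429 0.0911] 0.01065854041523363 [-0.13 -6.44  1.83] [-0.934 -0.064  0.045]
```

View pics/side3.png

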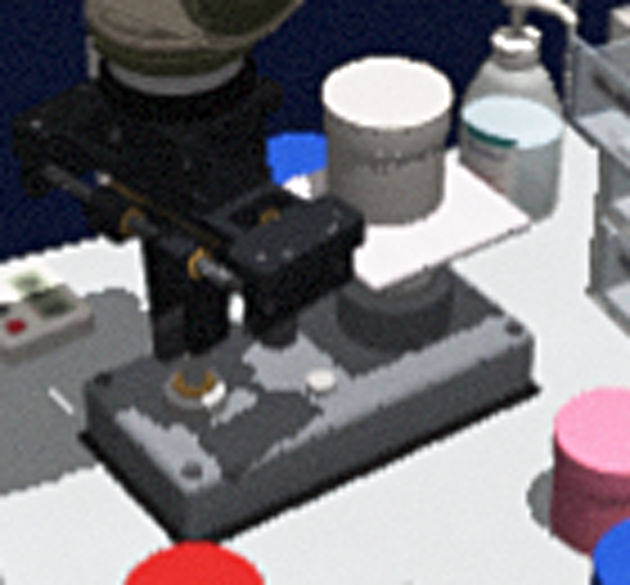

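The platform has started to sink: the can top moved from row 73 to about row 92 in the crop, still upright. Now I let go, retreat straight up and look.

Run:
```python
from bench import env
from h import *
env.gripper_to(.030)
o=env.observe();print(o["clock"],o["width"],o["wrist_force"].round(2))
env.move_linear([*V,.22],vel=.1)
env.move_pose([.30,.40,.26],q(171))
env.pause(2.0)
o=env.observe();print(o["clock"],o["tcp_pos"],o["wrist_force"].round(2))
for n,(x,y) in dict(side=(200,115),top=(155,155)).items():
    r=env.get_image(n);cv2.imwrite(f"pics/{n}4.png",cv2.resize(r["frame"][y:y+130,x:x+140,::-1],(630,585),interpolation=cv2.INTER_CUBIC)) 
    cv2.imwrite(f"pics/{n}4full.png",r["frame"][:,:,::-1])
```

```text
6.3 0.03019523777843172 [ 0.19 -0.16  0.14]
10.65 [0.30001417 0.39999036 0.25999575] [-0.18  0.88  0.57]
```

View pics/side4.png

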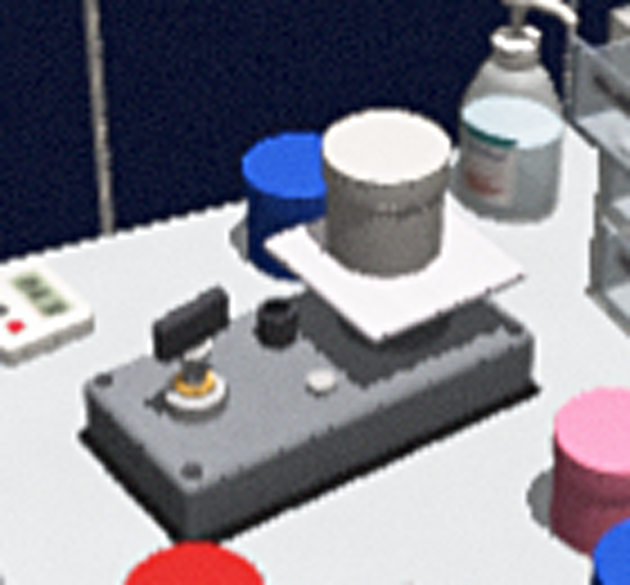

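View pics/top4.png

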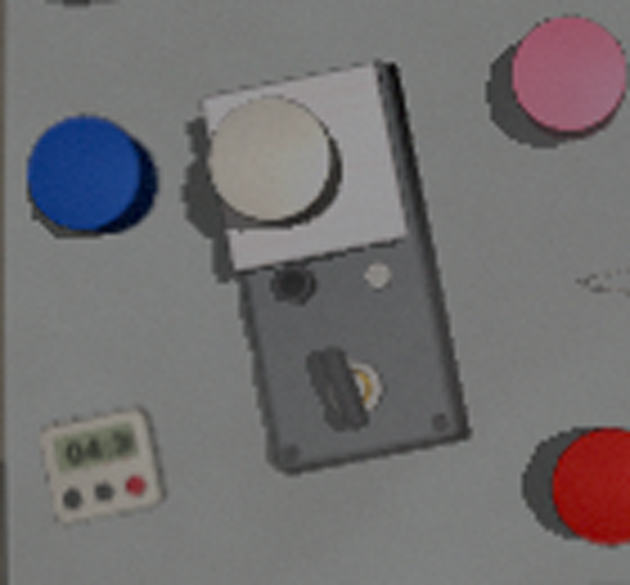

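View pics/side4full.png

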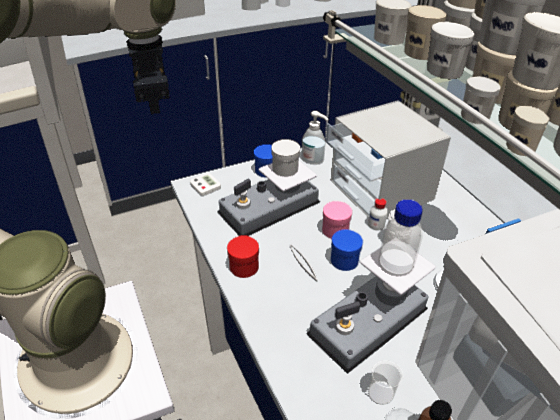

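The platform is down, the can stands on it, the bar is turned and released, and the bottle's lift looks unchanged. I'll measure the can height and platform corner from two views, and confirm nothing is still moving.

Run:
```python
from bench import env
import pickle
from h import *
a=env.get_image("side");env.pause(1.5);S=env.get_image("side");T=env.get_image("top")
S0=pickle.load(open("im0.pkl","rb"))["side"]
df=lambda p,q,x0,x1,y0,y1:np.abs(p["frame"][y0:y1,x0:x1].astype(int)-q["frame"][y0:y1,x0:x1]).mean()
print("can lift still:",df(a,S,250,340,115,200)," bottle lift vs start:",df(S0,S,310,440,200,370)," noise:",df(a,S,310,440,200,370))
f=lambda x,y,a,b:np.array((x,y))/4.5-.4+[a,b]
print("can top",tri(T,f(269,158,155,155),S,f(386,147,200,115)))
print("plat corner",tri(T,f(406,238,155,155),S,f(377,339,200,115)))
A,B=onz(T,f(322,350,155,155),.112),onz(T,f(348,428,155,155),.112);print("bar yaw",np.degrees(np.arctan2(*(A-B)[[1,0]])), env.observe()["clock"])
cv2.imwrite("pics/side5.png",cv2.resize(S["frame"][115:245,200:340,::-1],(630,585),interpolation=cv2.INTER_CUBIC))
```

```text
can lift still: 2.856078431372549  bottle lift vs start: 2.3978733031674206  noise: 2.367662141779789
can top (array([0.57131116, 0.27871331, 0.15354602]), np.float64(0.0006466904624157))
plat corner (array([0.53255346, 0.20953455, 0.08629818]), np.float64(0.0031144880644777147))
bar yaw 17.94221826488459 12.4
```

View pics/side5.png

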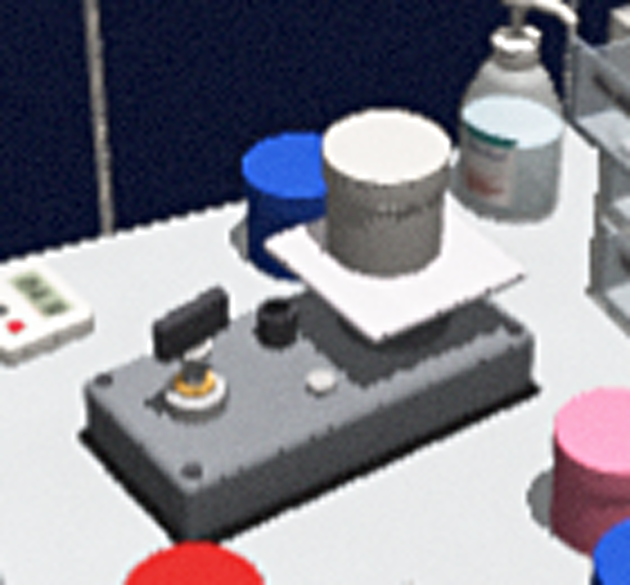

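The picture is the same as 1.5 s earlier, with the can top at (386,147) in the crop. The can top measures 0.154 m against 0.156 m expected, and the platform corner 0.086 m against 0.090 m. Both have dropped about 46 mm from their starting measurements. Handing in.

```bash
python3 -c "
from bench import env
env.close_job()"
```

```text
the job is handed in; nothing more can be done
```

The steel can's platform is fully down with the can still standing on it, and the lift with the bottle is still up. I gripped the T-handle on its spindle axis, turned it anticlockwise by about 30° (valve at roughly 0.6 rad), let go and moved the arm clear. The job was handed in at about 12.4 s; the interface gives no verdict.

**Last checks:**
- **Platform and can:** two-view measurements put the can top at 0.154 m (it started at 0.200 m; 0.156 m expected). The platform corner was at 0.086 m (0.133 m before; 0.090 m expected). Each dropped 46.7–46.9 mm against the nominal 45 mm; the differences of 2–4 mm are within what I'd expect from the calibration and picking pixels by eye.
- **At rest:** two side pictures 1.5 s apart looked the same, with the can upright. The pixel difference there was a little higher than around the bottle's lift (2.9 against 2.4), which I put down to image noise.
- **Bottle's lift:** its difference from the starting picture was 2.4, the same as image noise, so it has not moved.
- **Valve angle:** the gripper turned the bar to 21.5°, but the last top picture gives about 18°. I trust the gripper more, because the bar's shadow blurs the top view. The valve is open 0.53–0.6 rad either way, well inside the 0.30–1.2 rad range.

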